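Fit and lock the height stop of the can crusher

ROBOT

A 7-joint arm with a two-finger parallel gripper is mounted at the origin on the work surface. World frame = base frame: x ahead of the robot, y to its left, z up, the work surface at z = 0. Lengths are in m, angles in degrees, forces in N, time in s.
With the tool pointing down it reaches from about 0.425 to 0.875 m from the base axis. Payload 4.7 kg.
Tool frame: the origin (TCP) lies between the finger pads; the fingertips stand 17 mm ahead of it and the grasp point (between the pads) lies 2 mm behind it; z points along the fingers, y is the line along which they close (so a half turn about z gives the same grasp; the last joint's range is limited). The gripper opens to 87 mm and grips with 3 to 60 N. Pads are 19 mm wide; open, the fingers measure 117 mm over their backs; the gripper's body (75 mm by 190 mm) begins 51 mm behind the grasp point.
Start: joints at [-66.343, 18.392, -4.016, 83.108, 1.295, 78.541, -3.26], TCP at [0.252, 0.599, 0.24] pointing down, gripper open.
Joint ranges: [-163.93, 163.93], [-17.29, 119.83], [-79.2, 71.16], [3.27, 140.29], [-89.18, 269.18], [5.43, 117.66], [-154.24, 154.24]. Speed limits (degrees/s): [147.25, 147.25, 180, 180, 180, 180, 180].

INTERFACE

Orientations are given as [roll, pitch, yaw] about the fixed x, y, z axes, in that order (R = Rz(yaw) Ry(pitch) Rx(roll)).
In Python, from cell import env, cams gives the robot as it stands.
- The arm moves only by the shell command python3 -m pendant 'ROWS' [FORCE]. ROWS is JSON, a list of rows, each an object of numbers: "tx", "ty", "tz": the shift along the tool's x, y, z each as a share of 0.05 m, from -1 to 1; "spin": the turn about the tool's z as a share of 4 degrees, from -1 to 1; "claw": the closure, from 0 (fully open) to 1 (shut). A call has 1 to 10 rows; each row shifts and turns the commanded pose from where the row before left it, along the tool's axes as they then stand; what a row does not reach is not made up. A row lasts 1/8 s, in which the tool goes at most 62.5 mm and 10.7 degrees, less where a joint would pass 70% of its speed; a pose out of reach is approached as far as the arm can. A call with a number of a shift or a turn outside -1 to 1 is refused whole. A call with a gripper value outside its range is refused whole. The fingers move at their own pace and stop on an object; FORCE is the grip in N (left out, the last holds). Time passes only in rows, so rows that do not move let the fingers close. It gives the time, the measured TCP pose, the force, the opening and the grip force at its end, in the units of the state.
- env.get_obs(): the state, without advancing time (a new reading comes with each control period).
- cams.read_camera(name): name is "side" or "top" or "wrist"; returns the picture (384x512x3 uint8, red, green, blue); there is no depth.
- cams.camera_info(name): a dict with "fx", "fy", "cx", "cy" (pixels), "rvec" (rotation vector, rad) and "tvec" (3), from world to camera coordinates, as OpenCV has them. Camera axes: x right, y down, z forward; pixel columns grow to the right and rows downward; lengths in m; the calibration is good to about 2 mm. A picture is of the moment at which its call begins: read the wrist's pose just before it. camera_info takes no time and is no camera call; for the wrist camera it gives the pose at the moment of the call.
- env.sign_off(): hands the job in; it is judged then, once.
The state is a dict: "time_s": time; "qpos": joint angles; "joint_velocities": joint speeds; "effort": joint torques, N m; "tool_pos": TCP position; "tool_rot": TCP orientation; "force": force on the tool from outside, world axes, zero at the start; "wrist_torque": the same for the moment, N m; "grip_width": finger opening in m; "grasp_force": force on a finger pad.
Only numpy, scipy, OpenCV 4.12 (cv2) and the standard library are available. Lean on these libraries where they do the work, as an engineer would, in place of code of your own. Each camera call takes 0.05 s, during which the arm holds its last target. There are 200 camera calls.

TASK

Lift the loose height stop out of its wooden keeper and lower it into the widened mouth of the crusher's T-slot with its upright face towards the can. Slide it along the slot until the can is held lightly, with no play left, between that face and the ram, then press the stop's knob down and turn it a quarter turn clockwise to lock it there, and let go. Feel your way: do not force the stop in the slot or squeeze the thin can, and leave the other things on the bench alone.

Things in the scene. Friction and masses are not known exactly. Their poses are not given: they have to be found in the camera images.
- crusher: Can crusher bolted down on its back, 480 mm long; place and heading vary. Origin on the bench under the middle of the slot's mouth; x runs along the slot from the mouth to the can and ram, z up. Aluminium rail 56 mm wide, 30 mm high, x -65 to +350 mm, T-slot along its top. Lever yoke 130 mm high and fixed lever, up to 250 mm high, beyond x = 345 mm.
- slot_mouth (a point): Middle of the slot's widened mouth, on the slot's centre line, level with the rail's top (30 mm above the bench); the stop's stud is lowered in here. Axes as the crusher's. Slot 18 mm wide from x = -65 to +50 mm, narrowing evenly to 12.5 mm at x = +74, 12.5 mm from there on. Lips 8 mm thick; channel under them 36 mm wide, 16 mm deep.
- slot_far (a point): On the slot's centre line, level with the rail's top, 200 mm from slot_mouth towards the ram: with slot_mouth it gives the slot's direction. The stop rubs on the rail and the slot's walls with a friction coefficient of 0.5 to 0.7.
- can: Empty thin aluminium drinks can, 66 mm across, 115 mm long, lying along the slot on the cradle's two 12 mm steel rods (x 197 to 330 mm, y +-26), base towards the mouth. Slides easily along them; there is play between it and the ram at the start. Origin at its middle, on its axis, 66 mm above the bench; x along its axis towards the ram.
- stop: Loose steel height stop, 125 mm long, 0.3 to 0.4 kg, starting in the keeper. Origin in its underside on the stud's axis; x points to its upright face (meets the can), 80 mm from the axis, 30 mm wide, 42 mm high; tail 45 mm behind. Main block 44 mm wide, 24 mm high. Below it two guide tongues, 10 mm wide, 4 mm deep, reach to x = +-34 mm, in line with the T-head.
- knob (a point): Centre of the black bar knob on top of the sprung T-stud, 56 mm above the stop's underside when up. Bar 50 mm long (x axis, parallel to the T-head; along the stop when unturned), 12 mm wide, 24 mm high, 20 mm clear above the block. The whole stop can be lifted by it. T-head 30 x 10 x 7 mm, its top 4 mm and bottom 11 mm below the stop's underside.
- plunger (a joint): How far the knob is pressed down, m: 0 up, 0.007 bottomed. Spring 3.5 N at first, 9 N at 4 mm, 13 N at 7 mm. With the stop on the rail the head stands between the lips and cannot turn until the knob is over 4 mm down. Released after the turn, the spring draws the head up under the lips (knob stays 4 mm down) and clamps the stop by 9 N.
- stud (a joint): How far the knob and T-head are turned in the stop, rad: 0 along the stop, 1.571 square across it (a firm limit); grows clockwise seen from above.
- keeper: Grooved wooden block fixed to the bench, 100 x 84 mm, 24 mm high, that holds the stop at the start: underside on the block's top, tongues and T-head hanging in the groove (22 mm wide, along its x). Origin in the middle of its underside.
- spare_can: Bystander: empty can standing on the bench, 66 mm across, 115 mm high; origin at its base.
- cup: Bystander: stainless steel cup, 76 mm across, 85 mm high; origin at its base.
- dish: Bystander: ceramic dish, 130 mm across, 40 mm high; origin at its base.
- sieve: Bystander: plastic sieve, 124 mm across, 43 mm high, handle along its x out to 162 mm; origin at its base.
- cradle (a point): On the slot's centre line at the rail's top, 299 mm from slot_mouth. The ram (upright round plate 62 mm across, centre 36 mm above this point, facing the mouth) is held rigidly by its thread; where it has been set is not measured: its face is 0 to 50 mm beyond this point along x. Its rubber face yields 1 mm per 3 N, for 4 mm, then is hard.
Mind the look-alikes: they are no part of the job. Leave any orange, red or yellow look-alike of the stop alone.

How it is judged (in metres and radians):
On the way, in this order (a step that is already met when the one before it is completed fails the run):
1. the stop rests in the slot's widened mouth, its face towards the can, the stud unturned and the can not yet touched (x of stop in the frame of slot_mouth between -0.04 and 0.04 m and z of stop in the frame of slot_mouth between -0.0025 and 0.0025 m and y of stop in the frame of slot_mouth between -0.006 and 0.006 m and x of slot_far in the frame of stop above 0.02 m and angle between the x axis of stop and the x axis of crusher, either way round below 0.2 rad and value of joint stud below 0.3 rad and contact force between stop and can below 0.2 N), for 0.2 s.
2. the stop, slid along the slot and not yet turned, holds the can against the ram (x of stop in the frame of slot_mouth between 0.085 and 0.17 m and z of stop in the frame of slot_mouth between -0.0025 and 0.0025 m and y of stop in the frame of slot_mouth between -0.006 and 0.006 m and x of slot_far in the frame of stop above 0.02 m and contact force between stop and can above 1 N and value of joint stud below 0.3 rad), for 0.2 s.
At the end, for the whole second after the job is handed in: The stop sits flat on the rail (2.5 mm), centred in the slot (6 mm), stud 85 to 170 mm past slot_mouth, face to the can, in line (0.08 rad); stud turned 1.40 rad or more, head sprung up under the lips (knob 2.5 to 6 mm down); can straight in cradle, held with 0.7 to 8 N; all at rest, released (z of stop in the frame of slot_mouth between -0.0025 and 0.0025 m and y of stop in the frame of slot_mouth between -0.006 and 0.006 m and x of slot_far in the frame of stop above 0.02 m and x of stop in the frame of slot_mouth between 0.085 and 0.17 m and value of joint stud above 1.4 rad and value of joint plunger between 0.0025 and 0.006 m and angle between the x axis of stop and the x axis of crusher, either way round below 0.08 rad and angle between stop's own z axis and vertical below 0.06 rad and contact force between stop and can between 0.7 and 8 N and angle between the x axis of can and the x axis of crusher, either way round below 0.12 rad and linear speed of each of stop, can below 0.01 m/s and contact force between the fingers and stop below 0.1 N); the robot touches nothing.
It fails at once if the can is squeezed with more than 10 N (contact force between stop and can above 10 N).
It fails at once if the stop is forced against the crusher with more than 40 N (the clamped stud itself makes about 19 N of that) (contact force between stop and crusher above 40 N).
It fails at once if the gripper or arm pushes the can or leans on the crusher (contact force between the arm and can above 3 N or contact force between the arm and crusher above 15 N).
It fails at once if a bystander is knocked away (distance of any of spare_can, cup, dish, sieve from where it was at the start of the episode above 0.03 m).
It also fails if it takes over 72 s, if anything falls off the work surface, if the arm or the gripper's body presses on something with over 40 N, if the wrist force passes 120 N, or if a joint passes its speed limit or range.

## Working session

There is one attempt and no reset: what is moved stays moved. The work goes in short steps, Python scripts to look and compute and a shell command to move; the robot and the scene stay as the last step left them, time stands still between calls to the robot, and variables do not carry over. Pictures are saved under pics/ and viewed, at most 10 in all, crops included, and the job is handed in when it is done.

```bash
ls; mkdir -p pics; python3 - <<'E'
from cell import env,cams
import cv2,numpy as np
o=env.get_obs();print({k:np.round(v,3) for k,v in o.items()})
for n in("top","side"):
    i=cams.read_camera(n);cv2.imwrite(f"pics/{n}0.png",i[:,:,::-1]);c=cams.camera_info(n);print(n,c)
E
```

```text
pics
{'time_s': np.float64(0.0), 'qpos': array([-66.343,  18.439,  -4.015,  83.175,   1.296,  78.54 ,  -3.26 ]), 'joint_velocities': array([-0.002, -0.029,  0.034,  0.007,  0.08 ,  0.047,  0.052]), 'effort': array([ 1.0000e-03, -4.9129e+01, -4.0300e-01, -3.1253e+01, -6.4000e-02,
        4.4000e-02,  0.0000e+00]), 'tool_pos': array([0.252, 0.598, 0.238]), 'tool_rot': array([-1.79892e+02,  7.00000e-03,  1.57152e+02]), 'force': array([0.158, 0.415, 0.896]), 'wrist_torque': array([-0.028, -0.028,  0.005]), 'grasp_force': np.float64(0.0), 'grip_width': np.float64(0.087)}
top {'fx': 384.38937426562165, 'fy': 384.38937426562165, 'cx': 261.4044726567353, 'cy': 191.3264996111513, 'rvec': array([ 2.12085617, -2.18042269,  0.1972083 ]), 'tvec': array([-0.03737668,  0.5596194 ,  0.93422708])}
side {'fx': 478.68779806216435, 'fy': 478.68779806216435, 'cx': 266.30628410158, 'cy': 205.76257430086702, 'rvec': array([ 1.97160874, -0.81147964,  0.47693565]), 'tvec': array([-0.43848706,  0.25816556,  1.18761105])}
```

View pics/top0.png

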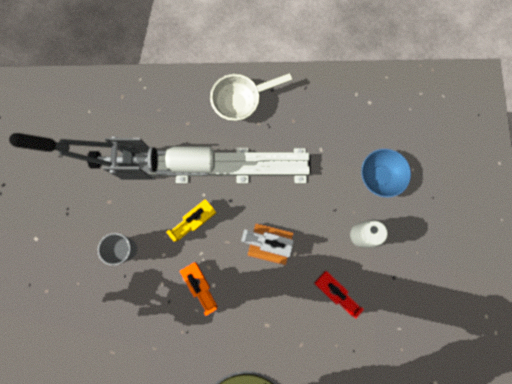

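View pics/side0.png

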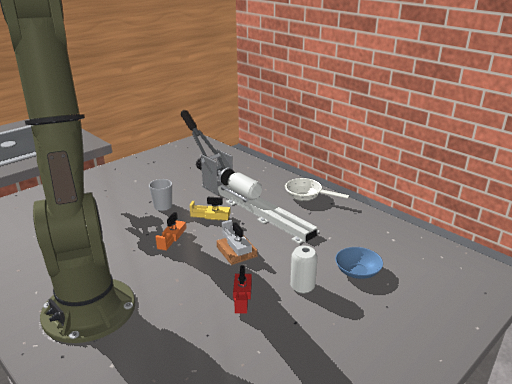

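The top view shows the crusher with its mouth at the right end (rail end about (310,163)) and the can at (190,158). The steel stop is in the wooden keeper at about (268,243), with its knob near (274,242). The orange, red and yellow ones are look-alikes. The side view agrees.

```bash
cat > h.py <<'E'
import cv2,numpy as np
from cell import env,cams
def pt(c,u,v,z):
    R=cv2.Rodrigues(np.array(c["rvec"]))[0];t=np.array(c["tvec"])
    d=R.T@np.array([(u-c["cx"])/c["fx"],(v-c["cy"])/c["fy"],1]);o=-R.T@t
    return (o+d*(z-o[2])/d[2])
def px(c,p): return cv2.projectPoints(np.array(p,float).reshape(-1,3),np.array(c["rvec"]),np.array(c["tvec"]),np.array([[c["fx"],0,c["cx"]],[0,c["fy"],c["cy"]],[0,0,1.]]),None)[0].reshape(-1,2)
E
python3 - <<'E'
from h import *
c=cams.camera_info("top")
for n,u,v,z in[("knob",274,242,.07),("keeper",270,243,.024),("railR",309,163,.03),("railL",215,160,.03),("can",190,158,.08),("spare",369,233,.1),("dish",386,172,.03),("sieve",235,97,.03),("cup",115,249,.08),("red",338,293,.06),("yel",192,220,.06),("or",198,288,.06)]: print(n,pt(c,u,v,z).round(3))
i=cv2.imread("pics/top0.png");print(px(c,[[0.252,.599,.24]]))
a=cv2.resize(i[130:280,160:320],None,fx=5,fy=5,interpolation=cv2.INTER_CUBIC)[:600];
a=cv2.resize(i[135:275,160:320],None,fx=4.2,fy=4.2,interpolation=cv2.INTER_CUBIC);cv2.imwrite("pics/topc.png",a)
E
```

```text
knob [ 0.429 -0.079  0.07 ]
keeper [ 0.428 -0.071  0.024]
railR [ 0.633 -0.18   0.03 ]
railL [0.647 0.065 0.03 ]
can [0.641 0.123 0.08 ]
spare [ 0.443 -0.304  0.1  ]
dish [ 0.604 -0.382  0.03 ]
sieve [0.819 0.01  0.03 ]
cup [0.423 0.3   0.08 ]
red [ 0.303 -0.23   0.06 ]
yel [0.489 0.121 0.06 ]
or [0.325 0.107 0.06 ]
[[-78.98300012 345.21793475]]
```

View pics/topc.png

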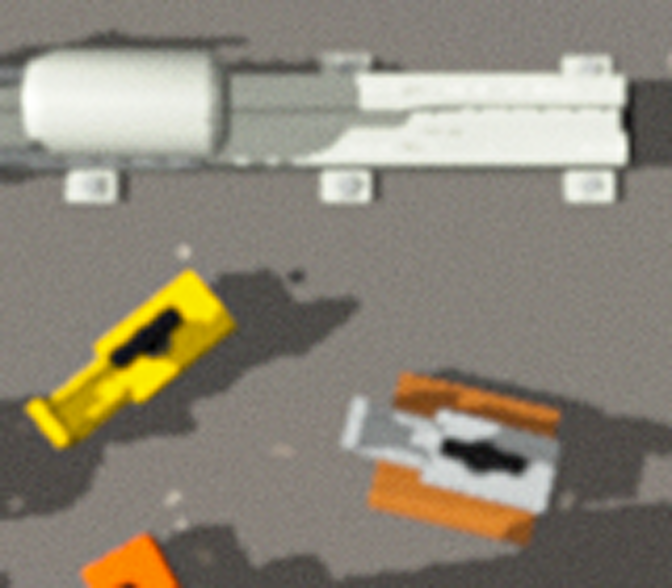

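The crop shows the stop's upright face at its left end (towards the can side), so it needs little turning. The knob is the black bar at crop (483,455). The rail runs from (627,118) to the left.

```bash
python3 - <<'E'
from h import *
i=cv2.imread("pics/top0.png");c=cams.camera_info("top");g=cv2.cvtColor(i,cv2.COLOR_BGR2HSV)
m=np.zeros(i.shape[:2],np.uint8);m[230:258,255:295]=(g[230:258,255:295,2]<45)*255
n,l,s,ce=cv2.connectedComponentsWithStats(m);k=1+np.argmax(s[1:,4]);q=np.argwhere(l==k)[:,::-1]
P=np.array([pt(c,u,v,.09)[:2] for u,v in q]);d=cv2.fitLine(P.astype(np.float32),cv2.DIST_L2,0,.01,.01).ravel()
print("knob",len(q),P.mean(0).round(4),np.degrees(np.arctan2(d[1],d[0])).round(1))
# rail bright part
v=g[:,:,2].astype(int);
for u in range(250,308,6):
    col=v[145:182,u];b=np.where(col>190)[0]+145;print(u,b.min() if len(b) else None,b.max() if len(b) else None,end=' | ')
E
```

```text
knob 65 [ 0.4257 -0.0792] 74.7
250 153 173 | 256 153 173 | 262 153 173 | 268 153 173 | 274 153 173 | 280 153 173 | 286 153 173 | 292 153 173 | 298 148 181 | 304 149 181 |
```

```bash
python3 -m pendant '[{"tx":-0.85,"ty":-0.32,"spin":1},{"tx":-0.85,"ty":-0.32,"spin":1},{"tx":-0.85,"ty":-0.32,"spin":1},{"tx":-0.85,"ty":-0.32,"spin":1},{"tx":-0.8,"ty":-0.3,"spin":1},{"tx":-0.8,"ty":-0.3,"spin":1},{"tx":-0.75,"ty":-0.3,"spin":1},{"tx":-0.75,"ty":-0.3,"spin":1},{"tx":-0.7,"ty":-0.2,"spin":1},{"tx":-0.7,"ty":-0.2,"spin":1}]'
```

```text
invalid input at $[0]: expected keys tx, ty, tz, spin, claw
```

```bash
python3 -m pendant '[{"tx":-0.85,"ty":-0.32,"tz":0,"claw":0,"spin":1},{"tx":-0.85,"ty":-0.32,"tz":0,"claw":0,"spin":1},{"tx":-0.85,"ty":-0.32,"tz":0,"claw":0,"spin":1},{"tx":-0.85,"ty":-0.32,"tz":0,"claw":0,"spin":1},{"tx":-0.8,"ty":-0.3,"tz":0,"claw":0,"spin":1},{"tx":-0.8,"ty":-0.3,"tz":0,"claw":0,"spin":1},{"tx":-0.75,"ty":-0.3,"tz":0,"claw":0,"spin":1},{"tx":-0.75,"ty":-0.3,"tz":0,"claw":0,"spin":1},{"tx":-0.7,"ty":-0.2,"tz":0,"claw":0,"spin":1},{"tx":-0.7,"ty":-0.2,"tz":0,"claw":0,"spin":1}]'
```

```text
time_s: 1.35
tool_pos: [0.4598, 0.2386, 0.2396]
tool_rot: [180.0, -0.0, 116.9]
force: [-0.8, -0.1, 0.4]
grip_width: 0.087
grasp_force: 0.0
```

```bash
python3 -m pendant '[{"tx":-0.65,"ty":-0.17,"tz":0,"claw":0,"spin":1},{"tx":-0.65,"ty":-0.17,"tz":0,"claw":0,"spin":1},{"tx":-0.65,"ty":-0.17,"tz":0,"claw":0,"spin":1},{"tx":-0.65,"ty":-0.17,"tz":0,"claw":0,"spin":1},{"tx":-0.65,"ty":-0.17,"tz":0,"claw":0,"spin":1},{"tx":-0.62,"ty":-0.17,"tz":0,"claw":0,"spin":1},{"tx":-0.6,"ty":-0.17,"tz":0,"claw":0,"spin":1},{"tx":-0.6,"ty":-0.17,"tz":0,"claw":0,"spin":1},{"tx":-0.6,"ty":-0.17,"tz":0,"claw":0,"spin":1},{"tx":-0.6,"ty":-0.15,"tz":0,"claw":0,"spin":1}]'
python3 - <<'E'
from h import *
o=env.get_obs();c=cams.camera_info("wrist");i=cams.read_camera("wrist")
R=cv2.Rodrigues(np.array(c["rvec"]))[0];print(o["tool_pos"],o["tool_rot"],(-R.T@c["tvec"]).round(3),R.round(2),px(c,[[.426,-.079,.08],[.64,-.16,.03]]),o["qpos"].round(1))
cv2.imwrite("pics/w1.png",i[:,:,::-1])
E
```

```text
time_s: 2.6
tool_pos: [0.428, -0.0775, 0.2396]
tool_rot: [180.0, -0.0, 76.9]
force: [-0.9, 0.1, 0.0]
grip_width: 0.087
grasp_force: 0.0
[ 0.42803201 -0.07747956  0.23956037] [ 1.79994811e+02 -1.06556294e-02  7.68956940e+01] [ 0.443 -0.012  0.384] [[ 0.97 -0.23 -0.  ]
 [-0.22 -0.94  0.25]
 [-0.06 -0.24 -0.97]] [[253.74842883 183.78624547]
 [446.75433214 199.55475405]] [-26.3 -10.7  29.6 112.6   5.4  76.8 -11.5]
```

View pics/w1.png

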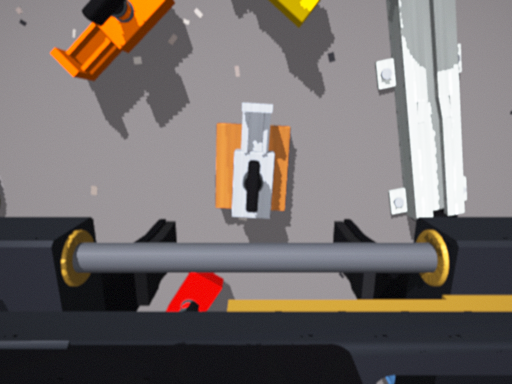

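Wrist view: the stop is in its keeper, with the knob at about (253,186) and the face bar at (257,108). The rail is at the right, with its mouth end near v=213 and its right edge at (456..465).

```bash
python3 - <<'E'
from h import *
i=cv2.imread("pics/w1.png");c=cams.camera_info("wrist");v=i.max(2).astype(int)
m=np.zeros(v.shape,np.uint8);m[150:222,236:272]=(v[150:222,236:272]<60)*255
n,l,s,ce=cv2.connectedComponentsWithStats(m);k=1+np.argmax(s[1:,4]);q=np.argwhere(l==k)[:,::-1]
for z in(.08,.092):
    P=np.array([pt(c,a,b,z)[:2] for a,b in q]);d=cv2.fitLine(P.astype(np.float32),cv2.DIST_L2,0,.01,.01).ravel()
    print("knob",len(q),s[k],P.mean(0).round(4),((P.max(0)+P.min(0))/2).round(4),np.degrees(np.arctan2(d[1],d[0])).round(1))
P=[]
bl=(v>150)&(i.max(2).astype(int)-i.min(2)<30)
for r in range(158,212,6):
    b=np.where(bl[r,225:285])[0]+225;P.append([pt(c,b.min(),r,.048)[:2],pt(c,b.max(),r,.048)[:2]])
P=np.array(P);print("block centre",P.mean(1).round(4)[::3],"w",np.linalg.norm(P[:,0]-P[:,1],axis=1).round(4)[::3])
b=np.where(bl[100:116,257])[0]+100;print('face rows',b.min(),b.max(),pt(c,257,b.min(),.066))
for r in range(5,215,25): print(r,' '.join(str(x) for x in v[r,384:472:2]))
E
```

```text
knob 579 [245 161  17  50 579] [ 0.4228 -0.0851] [ 0.4224 -0.0857] 73.4
knob 579 [245 161  17  50 579] [ 0.4236 -0.0824] [ 0.4231 -0.0829] 73.4
block centre [[ 0.4294 -0.0629]
 [ 0.4232 -0.0818]
 [ 0.4173 -0.1014]] w [0.0432 0.0427 0.0412]
face rows 100 115 [ 0.44629287 -0.00576008  0.066     ]
5 147 124 105 86 85 89 88 148 235 175 174 174 179 175 177 178 174 174 174 175 175 174 161 96 90 164 175 177 178 170 170 170 171 170 170 166 145 142 142 141 142 142 141 143
30 150 151 135 107 108 108 107 106 134 183 180 180 179 176 178 181 178 176 174 176 179 179 177 158 86 110 172 173 177 175 170 173 177 175 175 177 162 146 144 146 145 144 144 144
55 151 151 153 139 103 108 109 110 107 147 249 249 250 239 200 176 182 179 174 176 179 185 183 181 137 84 130 176 176 178 171 171 177 179 180 182 175 176 221 148 148 147 145 147
80 172 189 187 219 247 250 128 107 112 108 145 250 250 249 249 251 247 247 246 245 247 226 182 182 183 119 113 241 246 247 246 244 249 254 249 248 249 236 147 148 150 150 149 148
105 155 154 154 154 156 148 117 111 110 112 104 134 249 249 249 249 239 239 248 249 247 247 250 222 180 180 140 88 206 249 248 248 246 242 248 247 248 249 195 148 151 151 151 150
130 155 154 154 154 154 155 153 120 112 108 110 108 139 249 249 249 248 245 246 248 245 245 246 249 244 201 176 171 107 134 244 245 247 246 248 247 247 248 243 152 152 151 151 151
155 155 156 155 155 155 154 155 155 128 114 111 109 107 127 248 249 248 252 254 248 249 246 246 246 250 243 182 176 167 105 184 249 247 248 246 247 248 248 249 198 150 152 151 152
180 155 153 156 154 156 157 155 156 157 133 114 111 109 109 129 248 249 249 252 252 249 249 248 247 247 250 248 206 177 147 106 231 249 249 248 252 251 248 248 248 250 196 148 153
205 154 154 147 172 251 231 226 235 233 226 248 221 110 107 106 122 249 249 248 253 253 250 249 248 247 248 250 242 180 180 132 128 248 250 249 249 255 250 248 249 207 151 152 151
```

```bash
python3 - <<'E'
from h import *
c=cams.camera_info("wrist")
L=np.array([pt(c,u,r,.03)[:2] for r,u in[(30,400.5),(80,404.5),(105,406),(130,408.5),(155,410.5),(180,412.5),(205,415)]])
R=np.array([pt(c,u,r,.03)[:2] for r,u in[(30,456.5),(80,459),(105,460.5),(130,461.2),(155,462.3),(180,464),(205,465)]])
for P in(L,R):
    d=cv2.fitLine(P.astype(np.float32),cv2.DIST_L2,0,.01,.01).ravel();print(np.degrees(np.arctan2(d[1],d[0]))%180,P.mean(0),(P[0]-P[-1]).round(4))
print(pt(c,440,213,.03), np.linalg.norm(L.mean(0)-R.mean(0)))
t=cams.camera_info("top");print(pt(t,309.5,163,.03),pt(t,250,163,.03))
E
```

```text
88.15473 [ 0.60322572 -0.07389344] [0.0061 0.1923]
88.549774 [ 0.66033314 -0.08763565] [0.0048 0.1925]
[ 0.62846371 -0.18100898  0.03      ] 0.058737607384806316
[ 0.63267805 -0.18168812  0.03      ] [ 0.63643581 -0.02566733  0.03      ]
```

```bash
python3 -m pendant '[{"tx":0,"ty":0,"tz":0,"claw":0,"spin":0.97},{"tx":-0.13,"ty":-0.055,"tz":0.5,"claw":0,"spin":0},{"tx":0,"ty":0,"tz":0.9,"claw":0.5,"spin":0},{"tx":0,"ty":0,"tz":0.9,"claw":0.5,"spin":0},{"tx":0,"ty":0,"tz":0.6,"claw":0.6,"spin":0},{"tx":0,"ty":0,"tz":0.25,"claw":0.6,"spin":0},{"tx":0,"ty":0,"tz":0,"claw":0.6,"spin":0}]' 20
```

```text
time_s: 3.52
tool_pos: [0.4241, -0.0814, 0.082]
tool_rot: [-180.0, 0.0, 73.2]
force: [0.6, -0.5, -0.5]
grip_width: 0.0447
grasp_force: 0.0
```

```bash
python3 -m pendant '[{"tx":0,"ty":0,"tz":0,"claw":1,"spin":0},{"tx":0,"ty":0,"tz":0,"claw":1,"spin":0},{"tx":0,"ty":0,"tz":0,"claw":1,"spin":0},{"tx":0,"ty":0,"tz":0,"claw":1,"spin":0}]' 25
```

```text
time_s: 4.03
tool_pos: [0.4251, -0.0811, 0.0827]
tool_rot: [179.9, -0.0, 73.3]
force: [-0.2, 0.4, 2.6]
grip_width: 0.0157
grasp_force: 25.0
```

```bash
python3 -m pendant '[{"tx":0,"ty":0,"tz":-0.1,"claw":1,"spin":0},{"tx":0,"ty":0,"tz":-0.3,"claw":1,"spin":0},{"tx":0,"ty":0,"tz":-0.5,"claw":1,"spin":0},{"tx":0,"ty":0,"tz":-0.6,"claw":1,"spin":0},{"tx":0,"ty":0,"tz":0,"claw":1,"spin":0},{"tx":0,"ty":0,"tz":0,"claw":1,"spin":0}]' 25
python3 - <<'E'
from h import *
i=cams.read_camera("wrist");j=cams.read_camera("side")
a=cv2.resize(i[60:260,150:400,::-1],(500,400));b=j[150:310,150:350,::-1];cv2.imwrite("pics/w2.png",np.hstack([a,cv2.resize(b,(300,400))[:, :300]]))
E
```

```text
time_s: 4.78
tool_pos: [0.4237, -0.081, 0.1563]
tool_rot: [-179.9, 0.0, 73.3]
force: [-0.9, 0.8, -3.6]
grip_width: 0.016
grasp_force: 25.0
```

View pics/w2.png

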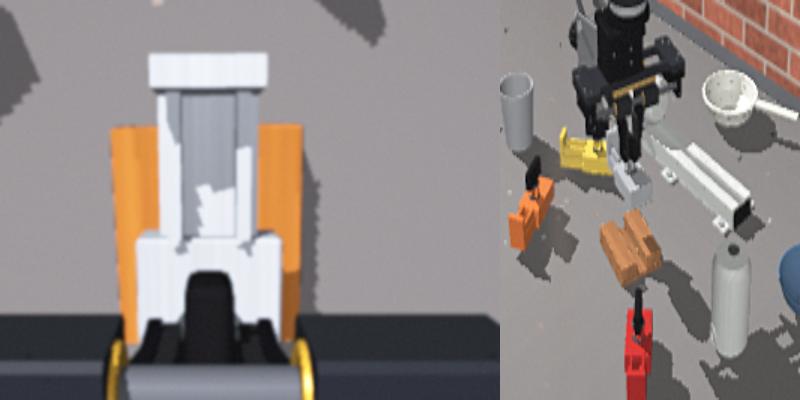

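The stop hangs level from the gripper, in line with it, and the keeper is empty.

```bash
python3 - <<'E'
from h import *
o=env.get_obs();c=cams.camera_info("wrist");i=cams.read_camera("wrist").astype(int)
w=(i.min(2)>190)
P0=np.array(o["tool_pos"]);y=np.radians(o["tool_rot"][2]);X=np.array([np.cos(y),np.sin(y)]);Y=np.array([np.sin(y),-np.cos(y)])
ed=[]
for u in range(228,282,4):
    r=np.where(w[75:110,u])[0];r=r.min()+75;p=pt(c,u,r-.5,.1396)[:2]-P0[:2];ed.append([p@X,p@Y])
ed=np.array(ed);print(ed.mean(0),np.degrees(np.polyfit(ed[:,1],ed[:,0],1)[0]))
for r in(92,96,100):
    q=np.where(w[r,215:295])[0]+215;p=[(pt(c,k,r,.1396)[:2]-P0[:2]) for k in(q.min()-.5,q.max()+.5)];print([[round(float(a@X),4),round(float(a@Y),4)] for a in p])
# block edges at z=.0976+.024
for r in(185,200,215):
    q=np.where(w[r,200:310])[0]+200;p=[(pt(c,k,r,.1216)[:2]-P0[:2]) for k in(q.min()-.5,q.max()+.5)];print([[round(float(a@X),4),round(float(a@Y),4)] for a in p])
# rail now, using same bright edges
v=i.max(2)
print(px(c,[[.632,-.08,.03]]),P0,o["tool_rot"])
E
```

```text
[ 0.07988858 -0.00104288] -0.015886750837978157
[[0.0769, -0.016], [0.0769, 0.0134]]
[[0.075, -0.016], [0.075, 0.0135]]
[[0.0731, -0.0161], [0.0731, 0.0135]]
[[0.0259, -0.0226], [0.0259, 0.0197]]
[[0.0167, -0.0223], [0.0167, 0.0199]]
[[0.0073, -0.0225], [0.0074, 0.0202]]
[[493.37821636 119.55628212]] [ 0.42331855 -0.08109851  0.15571164] [-1.79858814e+02  5.09656291e-02  7.32662906e+01]
```

```bash
python3 -m pendant '[{"tx":0,"ty":0,"tz":0,"claw":1,"spin":-0.95},{"tx":0,"ty":0,"tz":0,"claw":1,"spin":-0.95},{"tx":0,"ty":0.2,"tz":0,"claw":1,"spin":-0.95},{"tx":-0.1,"ty":0.58,"tz":0,"claw":1,"spin":-0.93},{"tx":-0.12,"ty":0.7,"tz":0,"claw":1,"spin":0},{"tx":-0.12,"ty":0.7,"tz":0,"claw":1,"spin":0},{"tx":-0.12,"ty":0.7,"tz":0,"claw":1,"spin":0},{"tx":-0.12,"ty":0.7,"tz":0,"claw":1,"spin":0},{"tx":0,"ty":0.4,"tz":0,"claw":1,"spin":0},{"tx":0,"ty":0.15,"tz":0,"claw":1,"spin":0}]' 25
python3 -m pendant '[{"tx":0,"ty":0,"tz":0,"claw":1,"spin":0},{"tx":0,"ty":0,"tz":0,"claw":1,"spin":0}]' 25
python3 - <<'E'
from h import *
i=cams.read_camera("wrist");c=cams.camera_info("wrist")
cv2.imwrite("pics/w3.png",i[:,:,::-1]);print(env.get_obs()["tool_pos"],px(c,[[.631,-.116,.03],[.632,-.05,.03],[.634,0,.03]]))
E
```

```text
time_s: 6.18
tool_pos: [0.6297, -0.1188, 0.1553]
tool_rot: [-179.8, 0.0, 88.4]
force: [-0.6, 0.8, -3.0]
grip_width: 0.0162
grasp_force: 25.0
time_s: 6.42
tool_pos: [0.6285, -0.1191, 0.1568]
tool_rot: [-179.9, -0.0, 88.4]
force: [0.4, -1.0, -3.4]
grip_width: 0.0156
grasp_force: 25.0
[ 0.62863103 -0.11914981  0.15705784] [[258.1383461  186.56308761]
 [257.32227684 110.14668482]
 [258.18361744  45.56644812]]
```

View pics/w3.png

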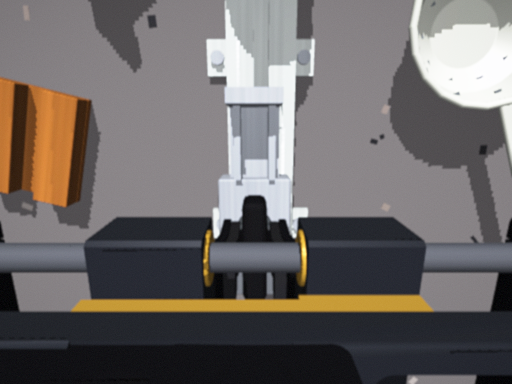

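The stop hangs over the rail (rail u≈226–297 at the top of the image, stop face u≈225–283), slightly left of the rail's centre line.

```bash
cat > m.py <<'E'
from h import *
o=env.get_obs();c=cams.camera_info("wrist");i=cams.read_camera("wrist").astype(float)
P0=np.array(o["tool_pos"]);y=np.radians(o["tool_rot"][2]);X=np.array([np.cos(y),np.sin(y)]);Y=np.array([np.sin(y),-np.cos(y)])
g=cv2.GaussianBlur(i.mean(2),(3,3),0)
T=lambda u,r,z:(lambda p:[p@X,p@Y])(pt(c,u,r,z)[:2]-P0[:2])
def edges(rows,a,b,z,s):
    out=[]
    for r in rows:
        d=s*np.diff(g[r,a:b]);k=int(np.argmax(d));out.append(T(a+k+.5,r,z))
    out=np.array(out);p=np.polyfit(out[:,0],out[:,1],1);return np.degrees(p[0]),p,out
E
python3 - <<'E'
from m import *
print(P0,o["tool_rot"])
rows=[4,10,16,22,28,78,82]
L=edges(rows,218,234,.03,1);R=edges(rows,288,306,.03,-1)
print("L",L[0],np.polyval(L[1],[0,.1,.15]),"R",R[0],np.polyval(R[1],[0,.1,.15]))
zf=P0[2]-.0827+.024+.042
f=[edges(range(91,102,2),215,234,zf,1),edges(range(91,102,2),272,292,zf,-1)];print("face",[e[2][:,1].mean().round(4) for e in f])
for r in(5,15,30,50,70): print(r,g[r,240:275].astype(int))
E
```

```text
[ 0.62863103 -0.11914981  0.15705784] [-1.79970967e+02 -2.91702657e-02  8.83710534e+01]
L 0.1338846397168132 [-0.02499412 -0.02476045 -0.02464361] R -0.5427280500611585 [0.03314517 0.03219793 0.03172431]
face [np.float64(-0.0157), np.float64(0.0137)]
5 [167 169 170 170 168 165 164 163 164 165 165 165 167 167 166 166 165 165
 166 167 168 168 167 164 162 162 161 154 150 157 164 166 165 166 167]
15 [167 169 170 169 168 166 165 164 164 165 165 166 167 169 168 167 167 167
 168 170 171 170 168 166 165 165 163 155 151 157 165 166 166 166 168]
30 [167 169 170 170 168 166 163 163 165 166 165 165 167 169 169 169 169 170
 171 172 173 171 169 168 167 167 166 162 160 163 166 166 166 167 168]
50 [241 241 241 236 222 197 174 163 163 164 165 166 168 170 170 170 171 172
 173 174 173 171 169 168 169 170 167 159 153 157 164 166 166 167 169]
70 [241 241 242 242 241 240 239 239 239 240 240 240 232 209 184 171 170 172
 173 173 173 171 169 168 168 169 172 187 213 233 241 241 241 241 242]
```

```bash
python3 -m pendant '[{"tx":0,"ty":0.1,"tz":0.2,"claw":1,"spin":-0.05},{"tx":0,"ty":0,"tz":0.5,"claw":1,"spin":0},{"tx":0,"ty":0,"tz":0.3,"claw":1,"spin":0},{"tx":0,"ty":0,"tz":0.15,"claw":1,"spin":0},{"tx":0,"ty":0,"tz":0.05,"claw":1,"spin":0},{"tx":0,"ty":0,"tz":0.04,"claw":1,"spin":0},{"tx":0,"ty":0,"tz":0.04,"claw":1,"spin":0},{"tx":0,"ty":0,"tz":0,"claw":1,"spin":0},{"tx":0,"ty":0,"tz":0,"claw":1,"spin":0}]' 25
```

```text
time_s: 7.65
tool_pos: [0.6346, -0.1192, 0.0933]
tool_rot: [180.0, -0.0, 88.6]
force: [-0.1, -0.6, -3.6]
grip_width: 0.0158
grasp_force: 25.0
```

```bash
python3 -m pendant '[{"tx":0,"ty":0,"tz":0.04,"claw":1,"spin":0},{"tx":0,"ty":0,"tz":0.03,"claw":1,"spin":0},{"tx":0,"ty":0,"tz":0,"claw":1,"spin":0},{"tx":0,"ty":0,"tz":0,"claw":1,"spin":0}]' 25; python3 -m pendant '[{"tx":0,"ty":0,"tz":0.02,"claw":1,"spin":0},{"tx":0,"ty":0,"tz":0,"claw":1,"spin":0},{"tx":0,"ty":0,"tz":0,"claw":1,"spin":0}]' 25
```

```text
time_s: 8.15
tool_pos: [0.6345, -0.1192, 0.0896]
tool_rot: [-180.0, -0.0, 88.6]
force: [-0.3, 0.0, -3.8]
grip_width: 0.0157
grasp_force: 25.0
time_s: 8.52
tool_pos: [0.6346, -0.1193, 0.089]
tool_rot: [180.0, -0.0, 88.6]
force: [-0.6, 0.5, 1.0]
grip_width: 0.0156
grasp_force: 25.0
```

```bash
python3 - <<'E'
from m import *
print(P0,o["tool_rot"],o["force"],o["wrist_torque"])
for z,n in((.03,"rail"),):
  for a in(-.028,.028): print(px(c,[[*(P0[:2]+X*.12+Y*a),.03]]).round(0))
cv2.imwrite("pics/w4.png",cv2.resize(i[0:230,130:400,::-1].astype(np.uint8),(702,598)))
E
```

```text
[ 0.63464632 -0.11931305  0.0889665 ] [ 1.79972770e+02 -3.95426465e-03  8.85900713e+01] [-0.63305468  0.51040761  1.00122419] [-0.11477554  0.27661634 -0.02408253]
[[208.  20.]]
[[303.  20.]]
```

View pics/w4.png

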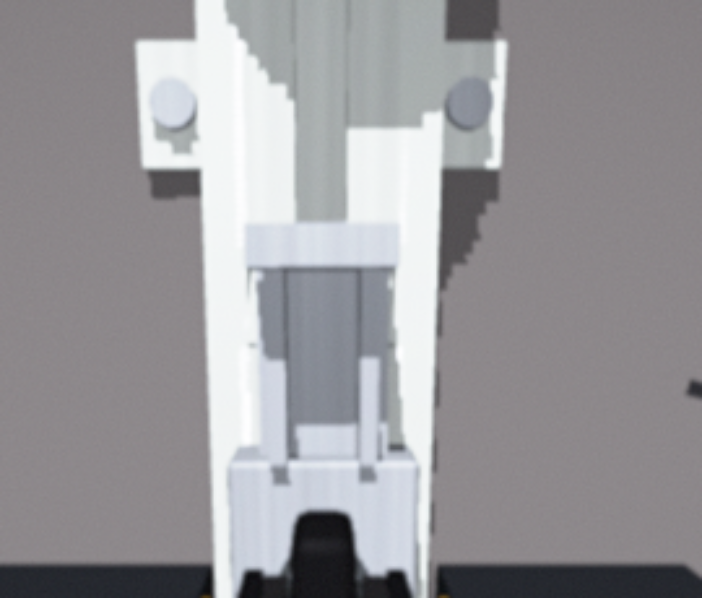

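Centred: face mid 322.5, slot mid 322 in the crop, so it is aligned. Now I'll slide it.

```bash
python3 -m pendant '[{"tx":0.05,"ty":0,"tz":0,"claw":1,"spin":0},{"tx":0.1,"ty":0,"tz":0,"claw":1,"spin":0},{"tx":0.1,"ty":0,"tz":0,"claw":1,"spin":0},{"tx":0.05,"ty":0,"tz":0,"claw":1,"spin":0},{"tx":0,"ty":0,"tz":0,"claw":1,"spin":0}]' 25; python3 -m pendant '[{"tx":0.06,"ty":0,"tz":0,"claw":1,"spin":0},{"tx":0.06,"ty":0,"tz":0,"claw":1,"spin":0},{"tx":0.06,"ty":0,"tz":0,"claw":1,"spin":0},{"tx":0,"ty":0,"tz":0,"claw":1,"spin":0}]' 25; python3 -m pendant '[{"tx":0.06,"ty":0,"tz":0,"claw":1,"spin":0},{"tx":0.06,"ty":0,"tz":0,"claw":1,"spin":0},{"tx":0.06,"ty":0,"tz":0,"claw":1,"spin":0},{"tx":0,"ty":0,"tz":0,"claw":1,"spin":0}]' 25
```

```text
time_s: 9.2
tool_pos: [0.6353, -0.1039, 0.0889]
tool_rot: [179.9, -0.0, 88.6]
force: [0.9, -2.6, 2.0]
grip_width: 0.016
grasp_force: 25.0
time_s: 9.7
tool_pos: [0.6352, -0.0948, 0.0886]
tool_rot: [180.0, -0.0, 88.6]
force: [0.4, -1.7, 2.6]
grip_width: 0.016
grasp_force: 25.0
time_s: 10.2
tool_pos: [0.6353, -0.0855, 0.0885]
tool_rot: [-180.0, -0.0, 88.6]
force: [-0.6, -2.5, 3.0]
grip_width: 0.0159
grasp_force: 25.0
```

```bash
python3 -m pendant '[{"tx":0.06,"ty":0,"tz":-0.006,"claw":1,"spin":0},{"tx":0.06,"ty":0,"tz":0,"claw":1,"spin":0},{"tx":0.06,"ty":0,"tz":0,"claw":1,"spin":0},{"tx":0.06,"ty":0,"tz":0,"claw":1,"spin":0},{"tx":0,"ty":0,"tz":0,"claw":1,"spin":0}]' 25; python3 -m pendant '[{"tx":0.06,"ty":0,"tz":0,"claw":1,"spin":0},{"tx":0.06,"ty":0,"tz":0,"claw":1,"spin":0},{"tx":0.06,"ty":0,"tz":0,"claw":1,"spin":0},{"tx":0.06,"ty":0,"tz":0,"claw":1,"spin":0},{"tx":0,"ty":0,"tz":0,"claw":1,"spin":0}]' 25; python3 -m pendant '[{"tx":0.06,"ty":0,"tz":0,"claw":1,"spin":0},{"tx":0.06,"ty":0,"tz":0,"claw":1,"spin":0},{"tx":0.06,"ty":0,"tz":0,"claw":1,"spin":0},{"tx":0.06,"ty":0,"tz":0,"claw":1,"spin":0},{"tx":0,"ty":0,"tz":0,"claw":1,"spin":0}]' 25
```

```text
time_s: 10.82
tool_pos: [0.6356, -0.0734, 0.0888]
tool_rot: [-180.0, -0.0, 88.6]
force: [0.2, -2.7, 3.1]
grip_width: 0.0159
grasp_force: 25.0
time_s: 11.45
tool_pos: [0.6359, -0.0615, 0.0888]
tool_rot: [-180.0, -0.0, 88.6]
force: [0.1, -3.0, 1.8]
grip_width: 0.0159
grasp_force: 25.0
time_s: 12.08
tool_pos: [0.6362, -0.0495, 0.0889]
tool_rot: [-180.0, -0.0, 88.6]
force: [1.1, -3.3, 2.9]
grip_width: 0.0157
grasp_force: 25.0
```

```bash
python3 -m pendant '[{"tx":0.06,"ty":0,"tz":0,"claw":1,"spin":0},{"tx":0.06,"ty":0,"tz":0,"claw":1,"spin":0},{"tx":0.06,"ty":0,"tz":0,"claw":1,"spin":0},{"tx":0.06,"ty":0,"tz":0,"claw":1,"spin":0},{"tx":0,"ty":0,"tz":0,"claw":1,"spin":0}]' 25; python3 -m pendant '[{"tx":0.06,"ty":0,"tz":0,"claw":1,"spin":0},{"tx":0.06,"ty":0,"tz":0,"claw":1,"spin":0},{"tx":0.06,"ty":0,"tz":0,"claw":1,"spin":0},{"tx":0.06,"ty":0,"tz":0,"claw":1,"spin":0},{"tx":0,"ty":0,"tz":0,"claw":1,"spin":0}]' 25
python3 - <<'E'
from m import *
print(o["force"])
cv2.imwrite("pics/w5.png",cv2.resize(i[0:230,130:400,::-1].astype(np.uint8),(702,598)))
E
```

```text
time_s: 12.7
tool_pos: [0.6365, -0.0375, 0.0888]
tool_rot: [-180.0, -0.0, 88.6]
force: [0.2, -2.5, 2.9]
grip_width: 0.016
grasp_force: 25.0
time_s: 13.32
tool_pos: [0.6368, -0.0255, 0.0888]
tool_rot: [180.0, -0.0, 88.6]
force: [0.7, -3.2, 2.0]
grip_width: 0.0161
grasp_force: 25.0
[ 0.73542587 -3.16039776  2.02907445]
```

View pics/w5.png

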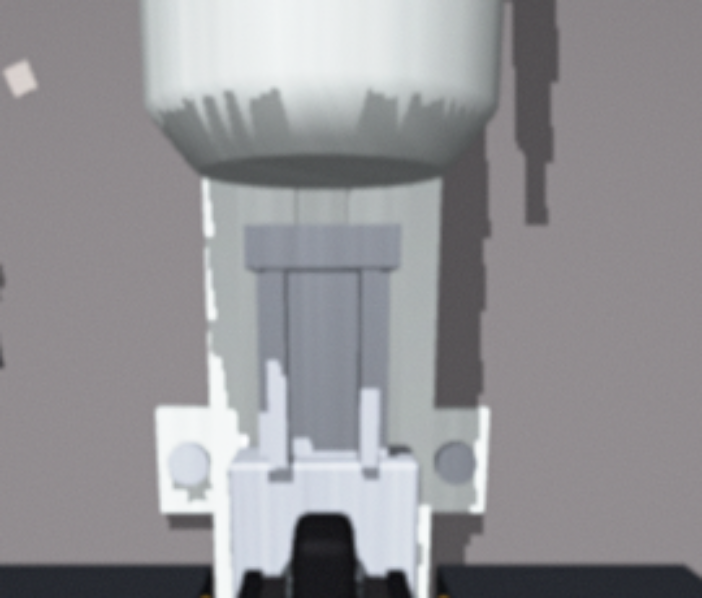

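The can's base is about 10 mm ahead of the face, and everything is straight. I'll estimate the play at the ram from the top picture.

```bash
python3 - <<'E'
from h import *
c=cams.camera_info("top");i=cams.read_camera("top").mean(2).astype(int)
for r in(150,154,158): print(r,i[r,146:176],'|',i[r,205:225])
for u in(152,156,160,164,166,212,214): print(u,pt(c,u,157,.066).round(4),pt(c,u,157,.095).round(4))
E
python3 -m pendant '[{"tx":0.04,"ty":0,"tz":0,"claw":1,"spin":0},{"tx":0.04,"ty":0,"tz":0,"claw":1,"spin":0},{"tx":0.04,"ty":0,"tz":0,"claw":1,"spin":0},{"tx":0.04,"ty":0,"tz":0,"claw":1,"spin":0},{"tx":0,"ty":0,"tz":0,"claw":1,"spin":0}]' 25
```

```text
150 [ 49  72 116 156 142  96  37  16   8  23  44  77  92  96  95  95  93  90
  90 111 163 209 231 233 231 232 229 229 227 227] | [116  96  92  98  96  95  93  97  97  94  96  94  91  92  92  86  86  92
  90  89]
154 [122 152 183 182 135  65  20   5   6  11  25  54  92 106 113 106 114 119
 136 189 240 248 247 242 242 239 241 241 241 240] | [ 94  96  98  97  98 102 100  99  98  91  96  93  91  92  93  93  91  88
  86  87]
158 [172 190 202 188 126  49   8  13   9  11  24  73 131 155 165 163 164 156
 184 236 254 255 253 251 249 248 247 247 247 247] | [94 96 94 91 98 95 93 96 96 97 97 92 89 88 89 86 90 87 87 83]
152 [0.6493 0.2197 0.066 ] [0.6418 0.2122 0.095 ]
156 [0.6491 0.2097 0.066 ] [0.6416 0.2025 0.095 ]
160 [0.6488 0.1998 0.066 ] [0.6413 0.1928 0.095 ]
164 [0.6486 0.1898 0.066 ] [0.6411 0.1832 0.095 ]
166 [0.6485 0.1848 0.066 ] [0.641  0.1783 0.095 ]
212 [0.6457 0.0696 0.066 ] [0.6383 0.0667 0.095 ]
214 [0.6456 0.0646 0.066 ] [0.6382 0.0618 0.095 ]
time_s: 14.05
tool_pos: [0.637, -0.0178, 0.0889]
tool_rot: [180.0, -0.0, 88.6]
force: [0.3, -4.0, 2.7]
grip_width: 0.0155
grasp_force: 25.0
```

```bash
python3 -m pendant '[{"tx":0.04,"ty":0,"tz":0,"claw":1,"spin":0},{"tx":0.04,"ty":0,"tz":0,"claw":1,"spin":0},{"tx":0.04,"ty":0,"tz":0,"claw":1,"spin":0},{"tx":0,"ty":0,"tz":0,"claw":1,"spin":0}]' 25;python3 -m pendant '[{"tx":0.02,"ty":0,"tz":0,"claw":1,"spin":0},{"tx":0.02,"ty":0,"tz":0,"claw":1,"spin":0},{"tx":0.02,"ty":0,"tz":0,"claw":1,"spin":0},{"tx":0.02,"ty":0,"tz":0,"claw":1,"spin":0},{"tx":0,"ty":0,"tz":0,"claw":1,"spin":0}]' 25
```

```text
time_s: 14.55
tool_pos: [0.6372, -0.0118, 0.0889]
tool_rot: [180.0, -0.0, 88.6]
force: [-0.5, -3.7, 1.6]
grip_width: 0.0163
grasp_force: 25.0
time_s: 15.18
tool_pos: [0.6372, -0.008, 0.0889]
tool_rot: [180.0, -0.0, 88.6]
force: [-0.3, -4.1, 2.9]
grip_width: 0.0163
grasp_force: 25.0
```

```bash
R='x'; python3 -m pendant '[{"tx":0.02,"ty":0,"tz":0,"claw":1,"spin":0},{"tx":0.01,"ty":0,"tz":0,"claw":1,"spin":0},{"tx":0,"ty":0,"tz":0,"claw":1,"spin":0}]' 25;  python3 -m pendant '[{"tx":0.02,"ty":0,"tz":0,"claw":1,"spin":0},{"tx":0.01,"ty":0,"tz":0,"claw":1,"spin":0},{"tx":0,"ty":0,"tz":0,"claw":1,"spin":0}]' 25 | sed -n 2,4p
```

```text
time_s: 15.55
tool_pos: [0.6373, -0.0067, 0.0889]
tool_rot: [180.0, -0.0, 88.6]
force: [0.2, -4.1, 2.6]
grip_width: 0.0158
grasp_force: 25.0
tool_pos: [0.6373, -0.0051, 0.0889]
tool_rot: [180.0, -0.0, 88.6]
force: [-0.8, -3.5, 2.2]
```

```bash
python3 -m pendant '[{"tx":0.02,"ty":0,"tz":0,"claw":1,"spin":0},{"tx":0.01,"ty":0,"tz":0,"claw":1,"spin":0},{"tx":0,"ty":0,"tz":0,"claw":1,"spin":0}]' 25
```

```text
time_s: 16.3
tool_pos: [0.6373, -0.0036, 0.0889]
tool_rot: [180.0, -0.0, 88.6]
force: [-0.2, -2.4, 2.3]
grip_width: 0.0161
grasp_force: 25.0
```

```bash
python3 -m pendant '[{"tx":0.02,"ty":0,"tz":0,"claw":1,"spin":0},{"tx":0.01,"ty":0,"tz":0,"claw":1,"spin":0},{"tx":0,"ty":0,"tz":0,"claw":1,"spin":0}]' 25
```

```text
time_s: 16.68
tool_pos: [0.6374, -0.0021, 0.0889]
tool_rot: [180.0, -0.0, 88.6]
force: [-1.0, -4.2, 2.8]
grip_width: 0.0162
grasp_force: 25.0
```

```bash
python3 -m pendant '[{"tx":0.02,"ty":0,"tz":0,"claw":1,"spin":0},{"tx":0.01,"ty":0,"tz":0,"claw":1,"spin":0},{"tx":0,"ty":0,"tz":0,"claw":1,"spin":0}]' 25
```

```text
time_s: 17.05
tool_pos: [0.6374, -0.0006, 0.0889]
tool_rot: [180.0, -0.0, 88.6]
force: [-0.1, -3.3, 2.1]
grip_width: 0.0163
grasp_force: 25.0
```

```bash
python3 -m pendant '[{"tx":0.02,"ty":0,"tz":0,"claw":1,"spin":0},{"tx":0.01,"ty":0,"tz":0,"claw":1,"spin":0},{"tx":0,"ty":0,"tz":0,"claw":1,"spin":0}]' 25
```

```text
time_s: 17.42
tool_pos: [0.6374, 0.0009, 0.0889]
tool_rot: [180.0, -0.0, 88.6]
force: [-0.4, -4.6, 2.4]
grip_width: 0.016
grasp_force: 25.0
```

```bash
python3 -m pendant '[{"tx":0.02,"ty":0,"tz":0,"claw":1,"spin":0},{"tx":0.01,"ty":0,"tz":0,"claw":1,"spin":0},{"tx":0,"ty":0,"tz":0,"claw":1,"spin":0}]' 25
```

```text
time_s: 17.8
tool_pos: [0.6375, 0.0024, 0.0889]
tool_rot: [180.0, -0.0, 88.6]
force: [0.8, -3.4, 2.8]
grip_width: 0.0158
grasp_force: 25.0
```

```bash
python3 -m pendant '[{"tx":0.02,"ty":0,"tz":0,"claw":1,"spin":0},{"tx":0,"ty":0,"tz":0,"claw":1,"spin":0},{"tx":0,"ty":0,"tz":0,"claw":1,"spin":0}]' 25
```

```text
time_s: 18.18
tool_pos: [0.6375, 0.0034, 0.0889]
tool_rot: [180.0, -0.0, 88.6]
force: [-1.4, -3.5, 2.6]
grip_width: 0.0159
grasp_force: 25.0
```

```bash
python3 -m pendant '[{"tx":0.02,"ty":0,"tz":0,"claw":1,"spin":0},{"tx":0,"ty":0,"tz":0,"claw":1,"spin":0},{"tx":0,"ty":0,"tz":0,"claw":1,"spin":0}]' 25
```

```text
time_s: 18.55
tool_pos: [0.6375, 0.0044, 0.0889]
tool_rot: [180.0, -0.0, 88.6]
force: [0.1, -3.9, 2.5]
grip_width: 0.016
grasp_force: 25.0
```

```bash
python3 - <<'E'
from h import *
i=cams.read_camera("top").mean(2).astype(int)
for r in(150,154,158): print(r,i[r,146:176])
E
python3 -m pendant '[{"tx":0.02,"ty":0,"tz":0,"claw":1,"spin":0},{"tx":0,"ty":0,"tz":0,"claw":1,"spin":0},{"tx":0,"ty":0,"tz":0,"claw":1,"spin":0}]' 25
```

```text
150 [ 50  73 113 158 150  98  42   6   7  15  44 102 175 220 233 236 236 232
 229 231 229 231 229 227 228 228 224 226 227 223]
154 [128 151 186 186 137  66  21   6   8  16  77 183 248 251 246 244 243 242
 241 241 241 239 240 241 239 240 239 239 239 239]
158 [175 195 200 185 125  51  13  14  14  28 108 233 255 255 253 251 248 248
 248 248 248 248 248 247 247 247 246 247 246 246]
time_s: 18.98
tool_pos: [0.6375, 0.0053, 0.0889]
tool_rot: [180.0, -0.0, 88.6]
force: [0.9, -4.4, 2.9]
grip_width: 0.0161
grasp_force: 25.0
```

```bash
python3 -m pendant '[{"tx":0.02,"ty":0,"tz":0,"claw":1,"spin":0},{"tx":0,"ty":0,"tz":0,"claw":1,"spin":0},{"tx":0,"ty":0,"tz":0,"claw":1,"spin":0}]' 25
```

```text
time_s: 19.35
tool_pos: [0.6376, 0.0064, 0.0889]
tool_rot: [180.0, -0.0, 88.6]
force: [0.3, -3.4, 2.5]
grip_width: 0.0158
grasp_force: 25.0
```

```bash
python3 -m pendant '[{"tx":0.02,"ty":0,"tz":0,"claw":1,"spin":0},{"tx":0,"ty":0,"tz":0,"claw":1,"spin":0},{"tx":0,"ty":0,"tz":0,"claw":1,"spin":0}]' 25
```

```text
time_s: 19.73
tool_pos: [0.6376, 0.0073, 0.0889]
tool_rot: [180.0, -0.0, 88.6]
force: [-0.4, -4.7, 2.5]
grip_width: 0.0161
grasp_force: 25.0
```

```bash
python3 -m pendant '[{"tx":0.02,"ty":0,"tz":0,"claw":1,"spin":0},{"tx":0,"ty":0,"tz":0,"claw":1,"spin":0},{"tx":0,"ty":0,"tz":0,"claw":1,"spin":0}]' 25
```

```text
time_s: 20.1
tool_pos: [0.6376, 0.0084, 0.0889]
tool_rot: [180.0, -0.0, 88.6]
force: [-0.6, -4.2, 2.3]
grip_width: 0.0157
grasp_force: 25.0
```

```bash
python3 -m pendant '[{"tx":0.01,"ty":0,"tz":0,"claw":1,"spin":0},{"tx":0,"ty":0,"tz":0,"claw":1,"spin":0},{"tx":0,"ty":0,"tz":0,"claw":1,"spin":0}]' 25
```

```text
time_s: 20.48
tool_pos: [0.6376, 0.0087, 0.0889]
tool_rot: [180.0, -0.0, 88.6]
force: [-0.6, -4.1, 2.5]
grip_width: 0.0159
grasp_force: 25.0
```

```bash
python3 -m pendant '[{"tx":0.02,"ty":0,"tz":0,"claw":1,"spin":0},{"tx":0,"ty":0,"tz":0,"claw":1,"spin":0},{"tx":0,"ty":0,"tz":0,"claw":1,"spin":0}]' 25
```

```text
time_s: 20.85
tool_pos: [0.6377, 0.0099, 0.0889]
tool_rot: [180.0, -0.0, 88.6]
force: [-0.4, -2.8, 1.8]
grip_width: 0.0163
grasp_force: 25.0
```

```bash
python3 -m pendant '[{"tx":0.02,"ty":0,"tz":0,"claw":1,"spin":0},{"tx":0,"ty":0,"tz":0,"claw":1,"spin":0},{"tx":0,"ty":0,"tz":0,"claw":1,"spin":0}]' 25
```

```text
time_s: 21.22
tool_pos: [0.6377, 0.0109, 0.0889]
tool_rot: [180.0, -0.0, 88.6]
force: [-0.5, -4.4, 2.5]
grip_width: 0.0161
grasp_force: 25.0
```

```bash
python3 -m pendant '[{"tx":0.02,"ty":0,"tz":0,"claw":1,"spin":0},{"tx":0,"ty":0,"tz":0,"claw":1,"spin":0},{"tx":0,"ty":0,"tz":0,"claw":1,"spin":0}]' 25
```

```text
time_s: 21.6
tool_pos: [0.6377, 0.0119, 0.0889]
tool_rot: [180.0, -0.0, 88.6]
force: [-0.5, -3.6, 2.9]
grip_width: 0.0161
grasp_force: 25.0
```

```bash
python3 -m pendant '[{"tx":0.02,"ty":0,"tz":0,"claw":1,"spin":0},{"tx":0,"ty":0,"tz":0,"claw":1,"spin":0},{"tx":0,"ty":0,"tz":0,"claw":1,"spin":0}]' 25
```

```text
time_s: 21.98
tool_pos: [0.6377, 0.0128, 0.0889]
tool_rot: [180.0, -0.0, 88.6]
force: [-0.1, -3.5, 2.2]
grip_width: 0.016
grasp_force: 25.0
```

```bash
python3 - <<'E'
from h import *
i=cams.read_camera("top").mean(2).astype(int)
for r in(150,154,158): print(r,i[r,146:170])
print(env.get_obs()["force"])
E
```

```text
150 [ 52  70 119 158 150  97  37  23  79 154 208 233 233 231 229 228 227 229
 230 229 226 228 229 227]
154 [125 147 186 188 136  65  27  85 189 245 249 245 243 240 242 240 242 239
 240 239 239 239 239 239]
158 [172 189 201 187 121  47  45 141 249 255 254 252 250 248 248 248 249 247
 248 247 248 246 247 246]
[ 0.08506779 -4.08929891  1.84814962]
```

```bash
python3 -m pendant '[{"tx":0.02,"ty":0,"tz":0,"claw":1,"spin":0},{"tx":0,"ty":0,"tz":0,"claw":1,"spin":0},{"tx":0,"ty":0,"tz":0,"claw":1,"spin":0}]' 25
```

```text
time_s: 22.4
tool_pos: [0.6378, 0.0138, 0.0889]
tool_rot: [180.0, -0.0, 88.6]
force: [-0.0, -3.6, 2.6]
grip_width: 0.0163
grasp_force: 25.0
```

```bash
python3 -m pendant '[{"tx":0.02,"ty":0,"tz":0,"claw":1,"spin":0},{"tx":0,"ty":0,"tz":0,"claw":1,"spin":0},{"tx":0,"ty":0,"tz":0,"claw":1,"spin":0}]' 25
```

```text
time_s: 22.78
tool_pos: [0.6378, 0.0149, 0.0889]
tool_rot: [180.0, -0.0, 88.6]
force: [-0.9, -3.6, 2.3]
grip_width: 0.0158
grasp_force: 25.0
```

```bash
python3 -m pendant '[{"tx":0.02,"ty":0,"tz":0,"claw":1,"spin":0},{"tx":0,"ty":0,"tz":0,"claw":1,"spin":0},{"tx":0,"ty":0,"tz":0,"claw":1,"spin":0}]' 25
```

```text
time_s: 23.15
tool_pos: [0.6378, 0.0159, 0.0889]
tool_rot: [-180.0, -0.0, 88.6]
force: [0.8, -4.3, 2.1]
grip_width: 0.0162
grasp_force: 25.0
```

```bash
python3 -m pendant '[{"tx":0.02,"ty":0,"tz":0,"claw":1,"spin":0},{"tx":0,"ty":0,"tz":0,"claw":1,"spin":0},{"tx":0,"ty":0,"tz":0,"claw":1,"spin":0}]' 25
```

```text
time_s: 23.52
tool_pos: [0.6379, 0.0164, 0.0889]
tool_rot: [180.0, 0.0, 88.6]
force: [-0.3, -5.9, 2.5]
grip_width: 0.0158
grasp_force: 25.0
```

```bash
python3 -m pendant '[{"tx":0.012,"ty":0,"tz":0,"claw":1,"spin":0},{"tx":0,"ty":0,"tz":0,"claw":1,"spin":0},{"tx":0,"ty":0,"tz":0,"claw":1,"spin":0}]' 25; python3 -m pendant '[{"tx":0,"ty":0,"tz":0,"claw":1,"spin":0}]' 25 | sed -n 2,4p;python3 -m pendant '[{"tx":0,"ty":0,"tz":0,"claw":1,"spin":0}]' 25 | sed -n 2,4p
```

```text
time_s: 23.9
tool_pos: [0.6378, 0.0166, 0.0889]
tool_rot: [180.0, 0.0, 88.6]
force: [-0.1, -6.4, 2.2]
grip_width: 0.0159
grasp_force: 25.0
tool_pos: [0.6378, 0.0166, 0.0889]
tool_rot: [180.0, 0.0, 88.6]
force: [-0.1, -6.0, 2.8]
tool_pos: [0.6378, 0.0166, 0.0889]
tool_rot: [180.0, 0.0, 88.6]
force: [-0.3, -5.8, 2.9]
```

```bash
python3 -m pendant '[{"tx":0.016,"ty":0,"tz":0,"claw":1,"spin":0},{"tx":0,"ty":0,"tz":0,"claw":1,"spin":0},{"tx":0,"ty":0,"tz":0,"claw":1,"spin":0}]' 25; python3 -m pendant '[{"tx":0,"ty":0,"tz":0,"claw":1,"spin":0}]' 25 | sed -n 2,4p;python3 -m pendant '[{"tx":0,"ty":0,"tz":0,"claw":1,"spin":0}]' 25 | sed -n 2,4p
```

```text
time_s: 24.52
tool_pos: [0.6378, 0.0169, 0.0889]
tool_rot: [180.0, 0.1, 88.5]
force: [-0.2, -6.1, 2.0]
grip_width: 0.016
grasp_force: 25.0
tool_pos: [0.6378, 0.017, 0.0889]
tool_rot: [-180.0, 0.1, 88.6]
force: [-0.3, -6.8, 2.0]
tool_pos: [0.6378, 0.017, 0.0889]
tool_rot: [180.0, 0.1, 88.5]
force: [-0.1, -6.3, 2.4]
```

```bash
python3 -m pendant '[{"tx":0.01,"ty":0,"tz":0,"claw":1,"spin":0},{"tx":0,"ty":0,"tz":0.02,"claw":1,"spin":0},{"tx":0,"ty":0,"tz":0.02,"claw":1,"spin":0},{"tx":0,"ty":0,"tz":0.02,"claw":1,"spin":0},{"tx":0,"ty":0,"tz":0.02,"claw":1,"spin":0},{"tx":0,"ty":0,"tz":0,"claw":1,"spin":0},{"tx":0,"ty":0,"tz":0,"claw":1,"spin":0}]' 40
```

```text
time_s: 25.65
tool_pos: [0.6379, 0.0171, 0.0857]
tool_rot: [180.0, 0.1, 88.5]
force: [-1.4, -6.6, 6.8]
grip_width: 0.0151
grasp_force: 40.0
```

```bash
python3 -m pendant '[{"tx":0,"ty":0,"tz":0.02,"claw":1,"spin":0},{"tx":0,"ty":0,"tz":0.02,"claw":1,"spin":0},{"tx":0,"ty":0,"tz":0.02,"claw":1,"spin":0},{"tx":0,"ty":0,"tz":0,"claw":1,"spin":0},{"tx":0,"ty":0,"tz":0,"claw":1,"spin":0}]' 40
```

```text
time_s: 26.28
tool_pos: [0.638, 0.0171, 0.0833]
tool_rot: [180.0, 0.1, 88.5]
force: [-2.6, -7.1, 9.9]
grip_width: 0.0152
grasp_force: 40.0
```

```bash
python3 -m pendant '[{"tx":0,"ty":0,"tz":0,"claw":1,"spin":0.5},{"tx":0,"ty":0,"tz":0,"claw":1,"spin":1},{"tx":0,"ty":0,"tz":0,"claw":1,"spin":1},{"tx":0,"ty":0,"tz":0,"claw":1,"spin":1},{"tx":0,"ty":0,"tz":0,"claw":1,"spin":0}]' 40
```

```text
time_s: 26.9
tool_pos: [0.638, 0.0171, 0.0833]
tool_rot: [180.0, 0.1, 74.5]
force: [-3.3, -6.9, 9.5]
grip_width: 0.0153
grasp_force: 40.0
```

```bash
python3 -m pendant '[{"tx":0,"ty":0,"tz":0,"claw":1,"spin":1},{"tx":0,"ty":0,"tz":0,"claw":1,"spin":1},{"tx":0,"ty":0,"tz":0,"claw":1,"spin":1},{"tx":0,"ty":0,"tz":0,"claw":1,"spin":1},{"tx":0,"ty":0,"tz":0,"claw":1,"spin":0}]' 40; python3 -c "
from cell import env
o=env.get_obs();print(o['wrist_torque'],o['qpos'])"
```

```text
time_s: 27.52
tool_pos: [0.638, 0.0171, 0.0833]
tool_rot: [179.9, 0.0, 58.5]
force: [-3.4, -6.8, 10.3]
grip_width: 0.0152
grasp_force: 40.0
[-1.59348413  0.7929939  -0.02002165] [-33.77103631  27.42180855  38.24901821  96.08682768 -18.5895596
  62.98528683 -21.60756724]
```

```bash
python3 -m pendant '[{"tx":0,"ty":0,"tz":0,"claw":1,"spin":1},{"tx":0,"ty":0,"tz":0,"claw":1,"spin":1},{"tx":0,"ty":0,"tz":0,"claw":1,"spin":1},{"tx":0,"ty":0,"tz":0,"claw":1,"spin":1},{"tx":0,"ty":0,"tz":0,"claw":1,"spin":1},{"tx":0,"ty":0,"tz":0,"claw":1,"spin":1},{"tx":0,"ty":0,"tz":0,"claw":1,"spin":1},{"tx":0,"ty":0,"tz":0,"claw":1,"spin":1}]' 40; python3 -m pendant '[{"tx":0,"ty":0,"tz":0,"claw":1,"spin":1},{"tx":0,"ty":0,"tz":0,"claw":1,"spin":1},{"tx":0,"ty":0,"tz":0,"claw":1,"spin":1},{"tx":0,"ty":0,"tz":0,"claw":1,"spin":1},{"tx":0,"ty":0,"tz":0,"claw":1,"spin":1},{"tx":0,"ty":0,"tz":0,"claw":1,"spin":0.7},{"tx":0,"ty":0,"tz":0,"claw":1,"spin":0}]' 40; python3 -c "
from cell import env
o=env.get_obs();print(o['wrist_torque'],o['qpos'])"
```

```text
time_s: 28.52
tool_pos: [0.6379, 0.0171, 0.0832]
tool_rot: [179.9, 0.0, 26.4]
force: [-3.5, -7.1, 9.8]
grip_width: 0.0155
grasp_force: 40.0
time_s: 29.4
tool_pos: [0.6378, 0.0172, 0.0831]
tool_rot: [179.9, 0.0, 3.7]
force: [-3.2, -6.5, 10.9]
grip_width: 0.015
grasp_force: 40.0
[-1.55597698  0.97375306 -0.0163717 ] [-41.67791067  31.10919142  49.60036826  96.36100217 -25.73413891
  64.66367313 -71.13387116]
```

```bash
python3 -m pendant '[{"tx":0,"ty":0,"tz":0,"claw":1,"spin":0.8},{"tx":0,"ty":0,"tz":0,"claw":1,"spin":0.6},{"tx":0,"ty":0,"tz":0,"claw":1,"spin":0},{"tx":0,"ty":0,"tz":0,"claw":1,"spin":0}]' 40; python3 -c "
from cell import env
o=env.get_obs();print(o['wrist_torque'])"
```

```text
time_s: 29.9
tool_pos: [0.6378, 0.0172, 0.0831]
tool_rot: [179.9, -0.0, -1.9]
force: [-3.4, -6.4, 11.2]
grip_width: 0.0154
grasp_force: 40.0
[-1.52602167  0.95501627 -0.05644805]
```

```bash
python3 -m pendant '[{"tx":0,"ty":0,"tz":-0.02,"claw":1,"spin":0},{"tx":0,"ty":0,"tz":-0.015,"claw":1,"spin":0},{"tx":0,"ty":0,"tz":0,"claw":1,"spin":0},{"tx":0,"ty":0,"tz":0,"claw":1,"spin":0}]' 40; python3 -m pendant '[{"tx":-0.01,"ty":0.01,"tz":-0.01,"claw":1,"spin":0},{"tx":-0.01,"ty":0.01,"tz":-0.01,"claw":1,"spin":0},{"tx":0,"ty":0,"tz":0,"claw":1,"spin":0},{"tx":0,"ty":0,"tz":0,"claw":1,"spin":0}]' 30
```

```text
time_s: 30.4
tool_pos: [0.6377, 0.0172, 0.0845]
tool_rot: [179.9, 0.0, -1.9]
force: [-2.5, -5.5, 8.3]
grip_width: 0.0152
grasp_force: 40.0
time_s: 30.9
tool_pos: [0.6374, 0.0172, 0.0849]
tool_rot: [180.0, -0.1, -1.8]
force: [0.7, -4.9, 3.9]
grip_width: 0.0158
grasp_force: 30.0
```

```bash
python3 -m pendant '[{"tx":0,"ty":0.015,"tz":-0.01,"claw":1,"spin":0},{"tx":0,"ty":0.015,"tz":-0.01,"claw":1,"spin":0},{"tx":0,"ty":0,"tz":0,"claw":1,"spin":0},{"tx":0,"ty":0,"tz":0,"claw":1,"spin":0}]' 30
```

```text
time_s: 31.4
tool_pos: [0.6372, 0.0169, 0.0851]
tool_rot: [-180.0, -0.0, -1.8]
force: [4.7, -3.5, -2.7]
grip_width: 0.0158
grasp_force: 30.0
```

```bash
python3 -m pendant '[{"tx":0,"ty":0,"tz":0,"claw":0.75,"spin":0},{"tx":0,"ty":0,"tz":0,"claw":0.6,"spin":0},{"tx":0,"ty":0,"tz":0,"claw":0.5,"spin":0},{"tx":0,"ty":0,"tz":0,"claw":0.5,"spin":0}]' 30;python3 -m pendant '[{"tx":0,"ty":0,"tz":-0.1,"claw":0.5,"spin":0},{"tx":0,"ty":0,"tz":-0.4,"claw":0.5,"spin":0},{"tx":0,"ty":0,"tz":-0.8,"claw":0.5,"spin":0},{"tx":0,"ty":0,"tz":-0.8,"claw":0.5,"spin":0},{"tx":-0.5,"ty":0.8,"tz":-0.6,"claw":0.5,"spin":0},{"tx":-0.9,"ty":0.8,"tz":0,"claw":0.5,"spin":0},{"tx":-0.9,"ty":0.8,"tz":0,"claw":0.5,"spin":0},{"tx":0,"ty":0,"tz":0,"claw":0.5,"spin":0}]'
python3 - <<'E'
from h import *
i=cams.read_camera("top");j=cams.read_camera("side")
a=cv2.resize(i[120:200,130:330,::-1],(800,320),interpolation=2);b=cv2.resize(j[130:270,170:370,::-1],(400,280))
k=np.zeros((600,800,3),np.uint8);k[:320]=a;k[320:,:400]=b;w=cams.read_camera("wrist");k[320:,400:773]=cv2.resize(w[:,:,::-1],(373,280));cv2.imwrite("pics/f1.png",k)
E
```

```text
time_s: 31.9
tool_pos: [0.6366, 0.0169, 0.0855]
tool_rot: [-179.9, 0.0, -1.8]
force: [0.6, 0.1, 0.4]
grip_width: 0.0409
grasp_force: 0.0
time_s: 32.9
tool_pos: [0.5151, -0.1049, 0.222]
tool_rot: [-179.7, -0.1, -2.3]
force: [1.0, -0.1, 0.6]
grip_width: 0.0432
grasp_force: 0.0
```

View pics/f1.png

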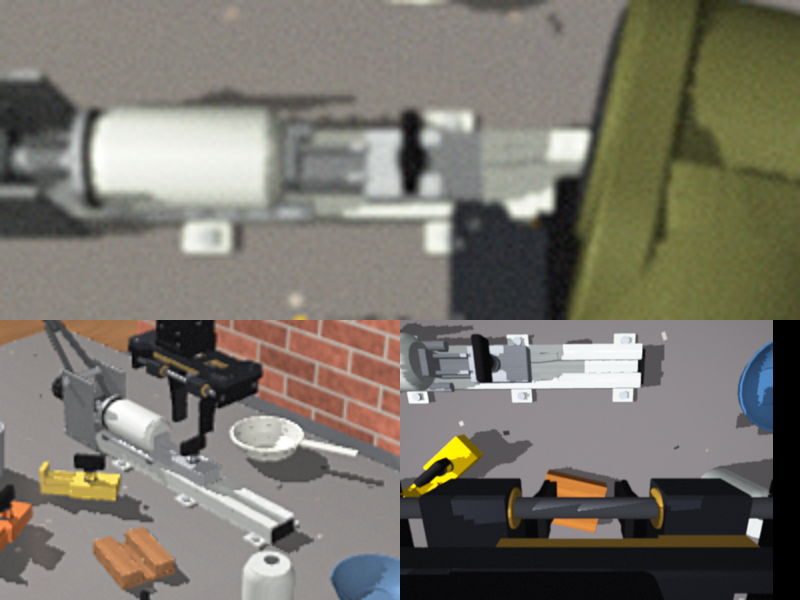

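The knob stands square across the stop, at (411,150) in the top crop. The stop is flat in the slot, its face is against the can, the can is straight against the ram, and the gripper is clear.

```bash
python3 -c "
from cell import env
print(env.sign_off())"
```

```text
the job is handed in; nothing more can be done
None
```

I handed the job in at about 33 s: the stop is locked in the slot and holds the can lightly against the ram at roughly 2–3 N by my estimate. The gripper is clear and the bystanders were not touched, but the sign-off returned no verdict.

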